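# Dispense one cleaning tablet and slide it onto the tray

## Task

Press the orange plunger of the tablet dispenser all the way down once and let it come back up, so that one cleaning tablet is pushed out onto the black landing. Then, with closed fingertips, push that tablet sideways along the surface until it lies flat and wholly on the stainless steel tray (not on the green soap dish), and back away. Do not lift or grip the tablet, do not press the plunger again, and leave the other things on the shelf where they are.

Things in the scene. Friction and masses are not known exactly. Their poses are not given: they have to be found in the camera images.
- dispenser: Fixed white tablet dispenser, clear magazine under a blue cap. Origin: on the shelf under the magazine's centre; z up, -x is its front (outlet side, roughly towards the robot). Magazine and housing: x -25 to +117 mm, 60 mm wide; magazine 59 mm high, rear housing 51 mm. Plunger on the rear housing at x +70 mm. Each full press slides the lowest tablet straight out to -x onto the landing.
- landing (a point): Centre of the top of the black landing in front of the outlet (5 mm above the shelf, at dispenser x -68 mm): 87 mm in x, 90 mm in y, open at its two y sides, with a lip 6 mm high along its front edge (inner face 38 mm from this point). After a full press the tablet rests flat here, up to 20 mm nearer the lip; once the plunger is let go the next tablet drops into place inside.
- plunger_top (a point): Centre of the top face of the orange plunger button (38 mm diameter), 84 mm above the shelf when up, 62 mm when fully down.
- plunger (a joint): Plunger travel in m: 0 up, 0.022 fully down against a hard stop. Pressed straight down; the spring takes about 3 N to start and 10 N at the bottom, plus damping of 40 N per m/s (press at about 0.03 m/s). It springs back up by itself within about a second when released.
- tablet0: The lowest tablet in the magazine, the one that comes out: a rigid round cleaning tablet, 38 mm diameter, 14 mm thick, about 24 g, white with a blue top layer. Origin: centre of its underside; z up when flat. Starts inside the magazine 5 mm above the shelf, flat.
- tablet1: Second tablet, same kind, resting on the first inside the magazine. Must stay in the dispenser.
- tablet2: Third tablet, same kind, on top of the second inside the magazine. Must stay in the dispenser.
- tray: Fixed steel tray, 110 mm (x) by 120 mm (y), floor 3 mm above the shelf. Origin: on the shelf under its centre; axes parallel to the dispenser's. Rims 12 mm high along its two x edges only (inner faces at x +-52 mm); its y ends are open, one 4 mm beside the landing and 2 mm lower, so a tablet slides across. Its centre is 109 mm from the landing's centre, on its +y or -y side; soap dish opposite.
- soap_dish: Fixed green plastic soap dish of the same shape and size as the tray, on the other side of the landing; origin and axes as the tray's. Wrong place for the tablet.
- amber_bottle: Loose empty amber glass bottle, 58 mm diameter, 145 mm high; origin under its centre. Leave alone.
- canister: Loose closed white detergent canister, 96 mm diameter, 165 mm high; origin under its centre. Leave alone.
- scoop: Loose round yellow scoop, cup 58 mm diameter and 38 mm high with a flat handle reaching 92 mm from the cup's centre along its +x; origin under the cup's centre. Leave alone.
- stopper: Loose dark hard silicone drain stopper, 50 mm diameter, 38 mm high; origin under its centre. Leave alone.
- nail_brush: Loose wooden nail brush, 34 by 88 mm (x by y), 28 mm high, in front of the dispenser; origin under its centre. Leave alone.
Mind the look-alikes: they are no part of the job. Several things have the shape of the tray; the one meant has the colours described above.

How it is judged:
By the outcome, as a careful person would: the job done as asked, in the order asked, and still so for the second after the job is handed in, with the robot touching nothing.
It also fails if it takes over 48 s, if anything falls off the work surface, if the arm or the gripper's body presses on something with over 40 N, if the wrist force passes 120 N, or if a joint passes its speed limit or range.

## Robot

A 6-joint arm with a two-finger parallel gripper is mounted at the origin on the work surface. World frame = base frame: x ahead of the robot, y to its left, z up, the work surface at z = 0. Lengths are in m, angles in degrees, forces in N, time in s.
With the tool pointing down it reaches from about 0.3 to 0.75 m from the base axis. Payload 8.5 kg.
Tool frame: the origin (TCP) lies on the mounting face of the last link; the fingertips stand tip_extent ahead of it and the grasp point (between the pads) lies 155 mm ahead of it (tip_extent is the distance from the TCP to the fingertips, in m); z points along the fingers, y is the line along which they close (so a half turn about z gives the same grasp; the last joint's range is limited). The gripper opens to 85 mm and grips with 20 to 120 N. Pads are 22 mm wide; open, the fingers measure 114 mm over their backs; the gripper's body (76 mm by 85 mm) begins 54 mm behind the grasp point. The pads swing forward as they close: fully open they stand 13 mm farther back than shut.
Start: joints at [-77.08, 21.807, 74.336, -0, 83.858, -12.336], TCP at [0.235, -0.497, 0.405] pointing down, gripper open.
Joint ranges: [-178.18, 178.18], [-50.72, 133.34], [12.68, 142.11], [-81.47, 261.47], [9.98, 163.14], [-165.26, 165.26]. Speed limits (degrees/s): [136.94, 136.94, 180, 180, 180, 180].

## Interface

Orientations are given as a 3x3 rotation matrix whose columns are the frame's x, y, z axes.
In Python, from rig import observe, get_image, camera_params, close_job, tip_extent gives the robot as it stands.
- The arm moves only by the shell command python3 -m creep 'ROWS' [FORCE]. ROWS is JSON, a list of rows, each an object with "jaw": the gripper's target within -1 to 1 (shut at 1, half-way at 0, fully open at -1); "travel": the shift along the world's x, y, z in mm, a list of three; "roll": the turn about the world's z in rad. A call has 1 to 12 rows; each row is the pose to reach, as a shift and turn from the pose commanded when the call began; what a row does not reach only later rows make up. A row lasts 1/10 s, in which the tool goes at most 50 mm and 8.59 degrees, less where a joint would pass 70% of its speed; a pose out of reach is approached as far as the arm can. A call with a gripper value outside its range is refused whole. The fingers move at their own pace and stop on an object; FORCE is the grip in N (left out, the last holds). Time passes only in rows, so rows that repeat a pose let the fingers close. It gives the time, the measured TCP pose, the force, the opening and the grip force at its end, in the units of the state.
- observe(): the state, without advancing time (a new reading comes with each control period).
- get_image(name): name is "scene" or "top" or "wrist"; returns (picture, depth): 420x560x3 uint8, red, green, blue; 420x560 float32, m along the optical axis (not along the pixel's ray), 0 where there is no reading.
- camera_params(name): a dict with "mtx" (3x3 intrinsics, pixels), "extrinsics" (4x4, takes a point from camera to world coordinates). Camera axes: x right, y down, z forward; pixel columns grow to the right and rows downward; lengths in m; the calibration is good to about 2 mm. A picture is of the moment at which its call begins: read the wrist's pose just before it. camera_params takes no time and is no camera call; for the wrist camera it gives the pose at the moment of the call.
- close_job(): hands the job in; it is judged then, once.
The state is a dict: "time_s": time; "q": joint angles; "qvel": joint speeds; "joint_efforts": joint torques, N m; "position": TCP position; "tool_rot": TCP orientation; "ft_force": force on the tool from outside, world axes, zero at the start; "wrist_torque": the same for the moment, N m; "grip_width": finger opening in m; "gripper_force": force on a finger pad.
Only numpy, scipy, OpenCV 4.12 (cv2) and the standard library are available. Lean on these libraries where they do the work, as an engineer would, in place of code of your own. Each camera call takes 0.05 s, during which the arm holds its last target. There are 200 camera calls.

## Working session

There is one attempt and no reset: what is moved stays moved. The work goes in short steps, Python scripts to look and compute and a shell command to move; the robot and the scene stay as the last step left them, time stands still between calls to the robot, and variables do not carry over. Pictures are saved under pics/ and viewed, at most 10 in all, crops included, and the job is handed in when it is done.

```bash
mkdir -p pics; cat > h.py <<'E'
import numpy as np, cv2
from rig import *
def cloud(name):
    p=camera_params(name); im,d=get_image(name)
    K=np.array(p["mtx"]);T=np.array(p["extrinsics"])
    v,u=np.mgrid[:d.shape[0],:d.shape[1]]
    P=np.stack([(u-K[0,2])/K[0,0]*d,(v-K[1,2])/K[1,1]*d,d],-1)@T[:3,:3].T+T[:3,3]
    P[d==0]=np.nan
    return im,P
E
python3 - <<'E'
from h import *
print(tip_extent if not callable(tip_extent) else tip_extent())
s=observe();print(s["time_s"],s["position"],s["tool_rot"],s["ft_force"])
for n in("top","scene"):
    im,P=cloud(n);np.savez(f"{n}0.npz",im=im,P=P);cv2.imwrite(f"pics/{n}0.png",im[:,:,::-1]);print(camera_params(n)["extrinsics"])
E
```

```text
0.1734
0.0 [ 0.23463549 -0.49738419  0.40410788] [[ 9.04433044e-01  4.26615467e-01 -3.34418493e-04]
 [ 4.26615477e-01 -9.04431919e-01  1.46230578e-03]
 [ 3.21383506e-04 -1.46522577e-03 -9.99998875e-01]] [-0.4632407  -0.54078837  0.13187356]
[[ 0.00279587 -0.99033405  0.13867466  0.36300171]
 [-0.99976333 -0.00576013 -0.02097889 -0.06703586]
 [ 0.0215749  -0.13858318 -0.99011576  1.39228222]
 [ 0.          0.          0.          1.        ]]
[[-0.5676087   0.64696508 -0.50917241  1.16328477]
 [ 0.823222    0.43756868 -0.361717    0.37294048]
 [-0.01122037 -0.62447564 -0.78096368  1.01078724]
 [ 0.          0.          0.          1.        ]]
```

View pics/top0.png

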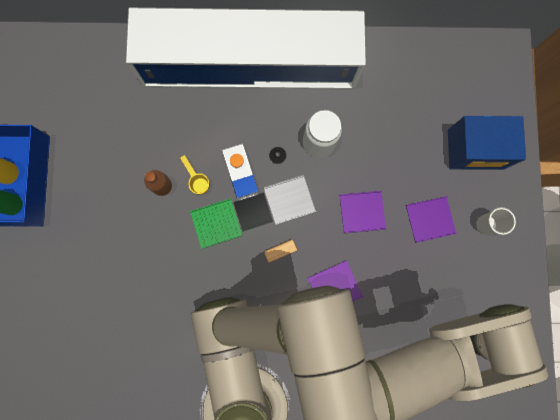

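View pics/scene0.png

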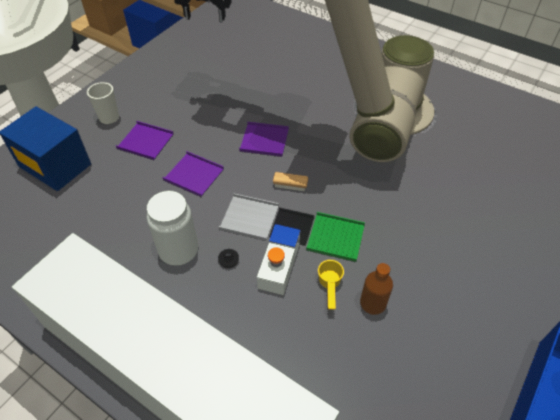

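The top view shows the dispenser at (240,170), with the orange plunger at (237,160) and blue cap at (245,186). The black landing is at (254,212), the grey steel tray at (290,199) on its -y side and the green soap dish at (216,223).
Tray candidates: grey (290,199), green (216,223) and purple (362,212), (431,219), (335,281). Only the grey one is steel-coloured and next to the landing. I'll confirm that with a crop and measure.

```bash
python3 - <<'E'
from h import *
z=np.load("top0.npz");im,P=z["im"],z["P"]
hsv=cv2.cvtColor(im,cv2.COLOR_RGB2HSV);H,S,V=[hsv[...,i].astype(int) for i in range(3)]
uv=np.mgrid[:420,:560];v,u=uv
def rep(n,m):
    m=cv2.morphologyEx(m.astype(np.uint8),cv2.MORPH_OPEN,np.ones((2,2)))
    k,l,st,c=cv2.connectedComponentsWithStats(m);i=1+st[1:,4].argmax();m=l==i
    Q=P[m];Q=Q[~np.isnan(Q[:,2])];r=cv2.minAreaRect((Q[:,:2]*1000).astype(np.float32))
    print(n,m.sum(),c[i].round(1),"mean",Q.mean(0).round(4),"medz",np.median(Q[:,2]).round(4),"rect",np.round(r[0],1),np.round(r[1],1),round(r[2],2))
box=lambda a,b,c,d:(u>=a)&(u<=b)&(v>=c)&(v<=d)
rep("plunger",box(222,252,145,172)&(H<15)&(S>150)&(V>120))
rep("green",box(180,245,190,255)&(H>40)&(H<85)&(S>120))
rep("tray",box(258,322,170,228)&(S<45)&(V>115))
rep("landing",box(230,278,190,234)&(V<45))
rep("cap",box(225,262,172,200)&(H>100)&(H<130)&(S>150)&(V>80))
rep("brush",box(260,300,238,265)&(H<25)&(S>80)&(V>90))
rep("stopper",box(266,290,145,166)&(V<50))
rep("canister",box(300,345,108,160)&(V>130)&(S<40))
rep("scoop",box(175,215,150,195)&(H>20)&(H<35)&(S>150))
cv2.imwrite("pics/crop0.png",cv2.resize(im[130:270,170:350,::-1],None,fx=4,fy=4,interpolation=cv2.INTER_CUBIC))
E
```

```text
plunger 16 [235.8 156.1] mean [0.6767 0.029  0.0853] medz 0.0859 rect [677.7  29.1] [ 6.9 17.9] 17.46
green 1636 [216.7 224.1] mean [0.5003 0.0856 0.0036] medz 0.0035 rect [500.9  85.9] [110.5 118.8] 18.07
tray 1763 [290.3 200.2] mean [ 0.5694 -0.1217  0.0034] medz 0.0032 rect [ 570.4 -121.9] [115.3 126.2] 17.62Traceback (most recent call last):
  File "<stdin>", line 14, in <module>
  File "<stdin>", line 7, in rep
ValueError: attempt to get argmax of an empty sequence
```

```bash
python3 - <<'E'
from h import *
z=np.load("top0.npz");im,P=z["im"],z["P"]
hsv=cv2.cvtColor(im,cv2.COLOR_RGB2HSV);H,S,V=[hsv[...,i].astype(int) for i in range(3)]
v,u=np.mgrid[:420,:560]
def rep(n,b,m):
    a,bb,c,d=b;Q=P[m&(u>=a)&(u<=bb)&(v>=c)&(v<=d)];Q=Q[~np.isnan(Q[:,2])]
    if len(Q)<4:print(n,"few");return
    r=cv2.minAreaRect((Q[:,:2]*1000).astype(np.float32));print(n,len(Q),"medz",np.median(Q[:,2]).round(4),"rect",np.round(r[0],1),np.round(r[1],1),round(r[2],2))
print(hsv[160,237],hsv[212,254],P[160,237])
rep("plunger",(224,250,148,172),(H<15)&(S>120)&(P[...,2]>.075))
rep("plungerz",(224,250,148,172),P[...,2]>.075)
rep("landing",(230,278,190,234),(V<70)&(P[...,2]<.02)&(S<80))
rep("cap",(225,262,165,202),P[...,2]>.055)
rep("housing",(215,262,140,202),P[...,2]>.035)
rep("brush",(258,302,236,266),P[...,2]>.015)
rep("stopper",(264,292,140,170),P[...,2]>.015)
rep("canister",(298,348,105,162),P[...,2]>.1)
rep("scoop",(175,215,150,196),P[...,2]>.02)
cv2.imwrite("pics/crop0.png",cv2.resize(im[130:270,170:350,::-1],None,fx=4,fy=4,interpolation=cv2.INTER_CUBIC))
E
```

```text
[ 15 191 240] [60  8 63] [0.66586586 0.02554224 0.08594629]
plunger 50 medz 0.0846 rect [665.6  27. ] [35.1 35.5] 3.58
plungerz 154 medz 0.0843 rect [665.4  27. ] [36.2 35.4] 1.08
landing 868 medz 0.0053 rect [535.8 -14.8] [85.4 89.8] 17.67
cap 421 medz 0.0595 rect [616.4  11.4] [85.2 59.5] 18.41
housing 1113 medz 0.0555 rect [643.7  20.1] [142.6  60. ] 18.27
brush 392 medz 0.0276 rect [424.9 -93.1] [33.8 87.7] 23.68
stopper 124 medz 0.0177 rect [698.8 -83.7] [45.9 42.2] 82.75
canister 1142 medz 0.1637 rect [ 735.3 -202.9] [94.6 88.4] 88.44
scoop 247 medz 0.0363 rect [631.2 156.3] [117.8  54.8] 45.37
```

View pics/crop0.png

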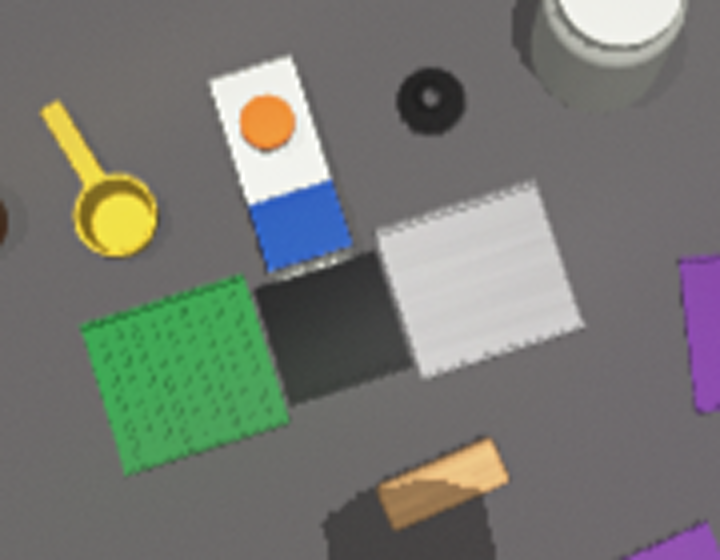

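The crop confirms it: grey steel tray right of the black landing, green dish left. Dispenser yaw is about 18.2°, the plunger is at (0.6655, 0.027) and the landing at about (0.535, -0.016). Now moving above the plunger with the jaws shutting.

```bash
python3 -m creep '[{"jaw":1,"travel":[15,19,0],"roll":-0.02},{"jaw":1,"travel":[45,55,0],"roll":-0.06},{"jaw":1,"travel":[75,91,0],"roll":-0.124},{"jaw":1,"travel":[105,128,0],"roll":-0.124},{"jaw":1,"travel":[135,164,0],"roll":-0.124},{"jaw":1,"travel":[165,200,0],"roll":-0.124},{"jaw":1,"travel":[195,237,0],"roll":-0.124},{"jaw":1,"travel":[225,273,0],"roll":-0.124},{"jaw":1,"travel":[255,310,0],"roll":-0.124},{"jaw":1,"travel":[285,346,0],"roll":-0.124},{"jaw":1,"travel":[315,383,0],"roll":-0.124},{"jaw":1,"travel":[340,414,0],"roll":-0.124}]' 30
```

```text
time_s: 1.3
position: [0.5758, -0.0812, 0.4043]
tool_rot: [[0.95, 0.312, -0.001], [0.312, -0.95, 0.0], [-0.0, -0.001, -1.0]]
ft_force: [-0.2, -0.8, 0.1]
grip_width: -0.0004
gripper_force: 0.0
```

```bash
python3 -m creep '[{"jaw":1,"travel":[30,36,0],"roll":0},{"jaw":1,"travel":[60,72,0],"roll":0},{"jaw":1,"travel":[80,97,0],"roll":0},{"jaw":1,"travel":[90,109,-15],"roll":0},{"jaw":1,"travel":[90,109,-50],"roll":0},{"jaw":1,"travel":[90,109,-85],"roll":0},{"jaw":1,"travel":[90,109,-115],"roll":0},{"jaw":1,"travel":[90,109,-128],"roll":0},{"jaw":1,"travel":[90,109,-132],"roll":0},{"jaw":1,"travel":[90,109,-132],"roll":0}]'
```

```text
time_s: 2.3
position: [0.6647, 0.0252, 0.2731]
tool_rot: [[0.95, 0.311, 0.001], [0.311, -0.95, -0.0], [0.0, 0.0, -1.0]]
ft_force: [-0.5, 0.0, 0.6]
grip_width: -0.0
gripper_force: 0.0
```

```bash
python3 - <<'E'
from h import *
s=observe();print(s["position"],s["ft_force"])
im,P=cloud("scene");cv2.imwrite("pics/scene1.png",cv2.resize(im[180:320,200:400,::-1],None,fx=4,fy=4))
E
```

```text
[0.66474788 0.02519352 0.27311419] [-0.50126705  0.04321772  0.572724  ]
```

View pics/scene1.png

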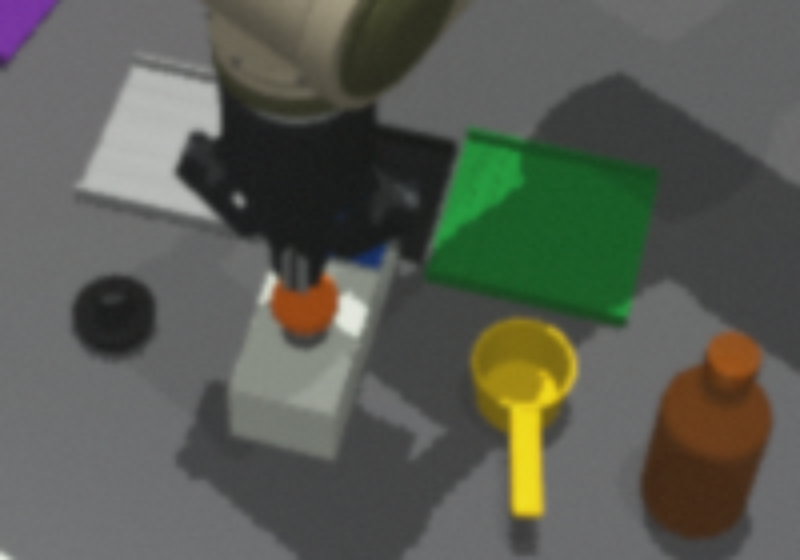

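The fingertips are centred just above the orange plunger, at crop pixel (300,290). Pressing slowly.

```bash
python3 -m creep '[{"jaw":1,"travel":[0,1,-6],"roll":0},{"jaw":1,"travel":[0,1,-12],"roll":0},{"jaw":1,"travel":[0,1,-15],"roll":0},{"jaw":1,"travel":[0,1,-18],"roll":0},{"jaw":1,"travel":[0,1,-21],"roll":0},{"jaw":1,"travel":[0,1,-24],"roll":0},{"jaw":1,"travel":[0,1,-27],"roll":0},{"jaw":1,"travel":[0,1,-30],"roll":0},{"jaw":1,"travel":[0,1,-33],"roll":0},{"jaw":1,"travel":[0,1,-35],"roll":0},{"jaw":1,"travel":[0,1,-36.5],"roll":0},{"jaw":1,"travel":[0,1,-36.5],"roll":0}]'
```

```text
time_s: 3.55
position: [0.6645, 0.0267, 0.2373]
tool_rot: [[0.95, 0.312, 0.001], [0.312, -0.95, -0.0], [0.001, 0.0, -1.0]]
ft_force: [-4.3, 0.8, 8.8]
grip_width: -0.0
gripper_force: 4.3
```

```bash
python3 -m creep '[{"jaw":1,"travel":[0,0,-1],"roll":0},{"jaw":1,"travel":[0,0,-2],"roll":0},{"jaw":1,"travel":[0,0,-2.5],"roll":0},{"jaw":1,"travel":[0,0,-2.5],"roll":0}]'
```

```text
time_s: 3.95
position: [0.6645, 0.0267, 0.2354]
tool_rot: [[0.95, 0.312, 0.001], [0.312, -0.95, -0.0], [0.001, 0.001, -1.0]]
ft_force: [-4.7, 0.3, 11.3]
grip_width: 0.0002
gripper_force: 5.9
```

```bash
python3 -m creep '[{"jaw":1,"travel":[0,0,-0.7],"roll":0},{"jaw":1,"travel":[0,0,-1.2],"roll":0},{"jaw":1,"travel":[0,0,-1.2],"roll":0}]'
```

```text
time_s: 4.25
position: [0.6644, 0.0267, 0.2353]
tool_rot: [[0.95, 0.312, 0.002], [0.312, -0.95, -0.0], [0.002, 0.001, -1.0]]
ft_force: [-7.4, 1.4, 18.0]
grip_width: 0.0002
gripper_force: 9.4
```

Hard stop reached (force climbing with no travel). Releasing and moving up and aside, above the +y side of the landing.

```bash
python3 -m creep '[{"jaw":1,"travel":[0,0,4],"roll":0},{"jaw":1,"travel":[0,0,12],"roll":0},{"jaw":1,"travel":[0,0,25],"roll":0},{"jaw":1,"travel":[0,0,45],"roll":0},{"jaw":1,"travel":[0,0,70],"roll":0},{"jaw":1,"travel":[-20,15,90],"roll":0},{"jaw":1,"travel":[-55,30,90],"roll":0},{"jaw":1,"travel":[-90,45,90],"roll":0},{"jaw":1,"travel":[-125,60,90],"roll":0},{"jaw":1,"travel":[-155,72,90],"roll":0},{"jaw":1,"travel":[-164,75,90],"roll":0},{"jaw":1,"travel":[-164,75,90],"roll":0}]'; python3 - <<'E'
from h import *
out=[]
for n in("top","scene","wrist"):
    im,P=cloud(n);np.savez(f"{n}2.npz",im=im,P=P)
    out.append({"top":cv2.resize(im[150:270,180:340],(400,300)),"scene":cv2.resize(im[180:315,200:380],(400,300)),"wrist":cv2.resize(im,(400,300))}[n])
cv2.imwrite("pics/v2.png",np.vstack([np.hstack(out[:2]),np.hstack([out[2],out[2]*0])])[:,:,::-1])
E
```

```text
time_s: 5.45
position: [0.5002, 0.1019, 0.3233]
tool_rot: [[0.95, 0.312, 0.001], [0.312, -0.95, -0.0], [0.001, 0.0, -1.0]]
ft_force: [0.3, -1.0, -0.0]
grip_width: 0.0002
gripper_force: 0.0
```

View pics/v2.png

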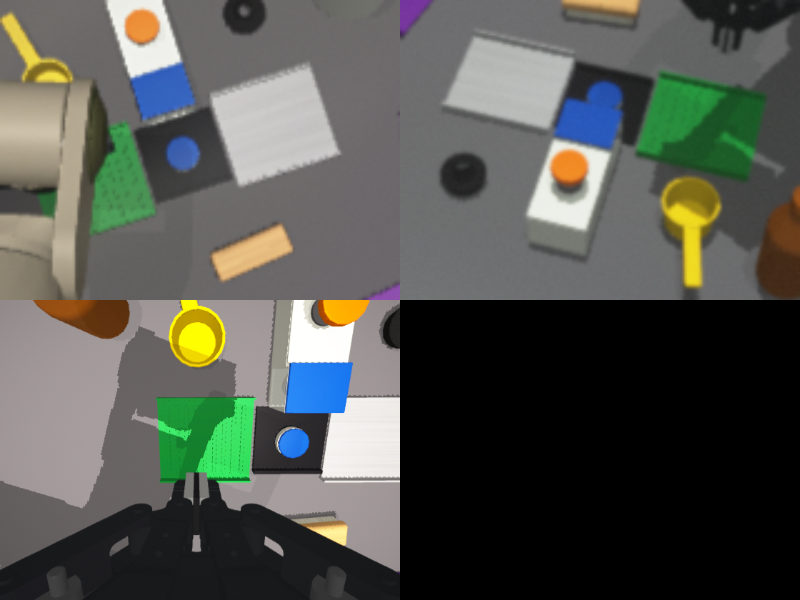

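The tablet lies flat on the black landing (top crop (183,153)) and the plunger is up again. Now locating the tablet and working out the push.

```bash
python3 - <<'E'
from h import *
a=np.deg2rad(18.2);R=np.array([[np.cos(a),-np.sin(a)],[np.sin(a),np.cos(a)]])
L=np.array([.5344,-.016])
for n,(x0,x1,y0,y1) in {"top":(235,275,190,232),"wrist":(360,450,570,670)}.items():
    z=np.load(n+"2.npz");im,P=z["im"],z["P"]
    q=(P[...,:2]-L)@R
    m=(P[...,2]>.012)&(P[...,2]<.03)&(abs(q[...,0])<.036)&(abs(q[...,1])<.05)
    Q=P[m];c,r=cv2.minEnclosingCircle((Q[:,:2]*1000).astype(np.float32))
    print(n,len(Q),np.round(c,1),r,np.median(Q[:,2]),"disp frame rel landing",((np.array(c)/1000-L)@R).round(4))
s=observe()["position"];print(s,((s[:2]-L)@R).round(4))
for d in ((-.0,.06),): print(L+R@d)
E
```

```text
top 145 [549.2  -4.3] 35.898162841796875 0.018698702610621343 disp frame rel landing [0.0177 0.0065]
wrist 1470 [532.7 -14.7] 19.210973739624023 0.018551801623371167 disp frame rel landing [-0.0012  0.0017]
[0.5017797  0.1011128  0.32267054] [0.0056 0.1214]
[0.5156599  0.04099832]
```

```bash
python3 -m creep '[{"jaw":1,"travel":[4,-17,0],"roll":0},{"jaw":1,"travel":[10,-43,-10],"roll":0},{"jaw":1,"travel":[15,-63,-35],"roll":0},{"jaw":1,"travel":[16,-69,-65],"roll":0},{"jaw":1,"travel":[16,-69,-95],"roll":0},{"jaw":1,"travel":[16,-69,-118],"roll":0},{"jaw":1,"travel":[16,-69,-130],"roll":0},{"jaw":1,"travel":[16,-69,-137],"roll":0},{"jaw":1,"travel":[16,-69,-141],"roll":0},{"jaw":1,"travel":[16,-69,-141],"roll":0}]'
```

```text
time_s: 6.6
position: [0.517, 0.0325, 0.1818]
tool_rot: [[0.95, 0.312, 0.001], [0.312, -0.95, -0.0], [0.001, 0.0, -1.0]]
ft_force: [-0.5, -0.8, 0.3]
grip_width: 0.0006
gripper_force: 0.0
```

```bash
python3 -m creep '[{"jaw":1,"travel":[1.5,-4.5,0],"roll":0},{"jaw":1,"travel":[2.8,-8.5,0],"roll":0},{"jaw":1,"travel":[4,-12,0],"roll":0},{"jaw":1,"travel":[5,-15,0],"roll":0},{"jaw":1,"travel":[6,-18,0],"roll":0},{"jaw":1,"travel":[7,-21,0],"roll":0},{"jaw":1,"travel":[8,-24.5,0],"roll":0},{"jaw":1,"travel":[9,-27.5,0],"roll":0},{"jaw":1,"travel":[10,-30.5,0],"roll":0},{"jaw":1,"travel":[11,-33.5,0],"roll":0},{"jaw":1,"travel":[12,-36.5,0],"roll":0},{"jaw":1,"travel":[13,-39.6,0],"roll":0}]'; python3 - <<'E'
from h import *
a=np.deg2rad(18.2);R=np.array([[np.cos(a),-np.sin(a)],[np.sin(a),np.cos(a)]]);L=np.array([.5344,-.016])
im,P=cloud("wrist");cv2.imwrite("pics/w3.png",im[:,:,::-1])
hsv=cv2.cvtColor(im,cv2.COLOR_RGB2HSV)
q=(P[...,:2]-L)@R
m=(P[...,2]>.01)&(P[...,2]<.024)&(abs(q[...,0])<.045)&(abs(q[...,1])<.2)&(hsv[...,1]>120)&(hsv[...,0]>100)&(hsv[...,0]<125)
Q=P[m];c,r=cv2.minEnclosingCircle((Q[:,:2]*1000).astype(np.float32));print(len(Q),c,r,((np.array(c)/1000-L)@R).round(4))
s=observe()["position"];print(((s[:2]-L)@R).round(4))
E
```

```text
time_s: 7.8
position: [0.5297, -0.0072, 0.1815]
tool_rot: [[0.95, 0.312, 0.0], [0.312, -0.95, 0.0], [0.0, 0.0, -1.0]]
ft_force: [-0.1, 0.6, 1.8]
grip_width: 0.0003
gripper_force: 0.4
4111 (539.7990112304688, -37.0173454284668) 19.342374801635742 [-0.0014 -0.0217]
[-0.0017  0.0094]
```

View pics/w3.png

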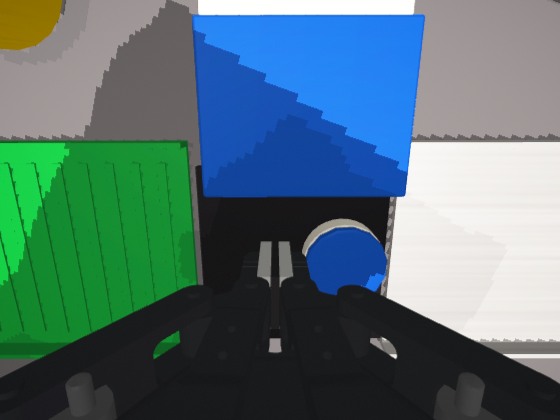

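The tablet, at (345,262), is being pushed flat and centred on the finger, 31 mm ahead of the tool axis. It needs about 88 mm more.

```bash
python3 -m creep '[{"jaw":1,"travel":[1,-3,0],"roll":0},{"jaw":1,"travel":[2.2,-6.5,0],"roll":0},{"jaw":1,"travel":[3.5,-10.5,0],"roll":0},{"jaw":1,"travel":[4.7,-14.3,0],"roll":0},{"jaw":1,"travel":[6,-18,0],"roll":0},{"jaw":1,"travel":[7.2,-22,0],"roll":0},{"jaw":1,"travel":[8.5,-26,0],"roll":0},{"jaw":1,"travel":[9.8,-30,0],"roll":0},{"jaw":1,"travel":[11,-33.5,0],"roll":0},{"jaw":1,"travel":[12.3,-37.5,0],"roll":0},{"jaw":1,"travel":[13.6,-41.3,0],"roll":0},{"jaw":1,"travel":[14.8,-45,0],"roll":0}]'; python3 -m creep '[{"jaw":1,"travel":[1.2,-3.8,0],"roll":0},{"jaw":1,"travel":[2.5,-7.6,0],"roll":0},{"jaw":1,"travel":[3.7,-11.4,0],"roll":0},{"jaw":1,"travel":[5,-15.2,0],"roll":0},{"jaw":1,"travel":[6.2,-19,0],"roll":0},{"jaw":1,"travel":[7.5,-23,0],"roll":0},{"jaw":1,"travel":[8.7,-26.6,0],"roll":0},{"jaw":1,"travel":[10,-30.4,0],"roll":0},{"jaw":1,"travel":[11,-33.5,0],"roll":0},{"jaw":1,"travel":[12,-36.5,0],"roll":0},{"jaw":1,"travel":[12.7,-38.8,0],"roll":0},{"jaw":1,"travel":[12.7,-38.8,0],"roll":0}]'
cat > t.py <<'E'
from h import *
a=np.deg2rad(18.2);R=np.array([[np.cos(a),-np.sin(a)],[np.sin(a),np.cos(a)]]);L=np.array([.5344,-.016])
im,P=cloud("wrist")
hsv=cv2.cvtColor(im,cv2.COLOR_RGB2HSV)
q=(P[...,:2]-L)@R
m=(P[...,2]>.006)&(P[...,2]<.024)&(abs(q[...,0])<.06)&(abs(q[...,1])<.2)&(hsv[...,1]>120)&(hsv[...,0]>100)&(hsv[...,0]<125)
Q=P[m];c,r=cv2.minEnclosingCircle((Q[:,:2]*1000).astype(np.float32));print(len(Q),c,r,"rel landing",((np.array(c)/1000-L)@R).round(4),"z range",np.percentile(Q[:,2],[2,50,98]).round(4))
s=observe()["position"];print("tool",((s[:2]-L)@R).round(4))
E
python3 t.py
```

```text
time_s: 9.05
position: [0.5445, -0.0524, 0.1814]
tool_rot: [[0.95, 0.311, -0.0], [0.311, -0.95, -0.0], [-0.0, -0.0, -1.0]]
ft_force: [-0.2, 0.2, 0.2]
grip_width: -0.0001
gripper_force: 0.2
time_s: 10.25
position: [0.5572, -0.0911, 0.1815]
tool_rot: [[0.95, 0.311, 0.0], [0.311, -0.95, -0.0], [0.0, 0.0, -1.0]]
ft_force: [-0.5, 0.2, 0.6]
grip_width: -0.0005
gripper_force: 0.0
4122 (562.7129516601562, -68.36406707763672) 71.24717712402344 rel landing [ 0.0105 -0.0586] z range [0.015  0.0166 0.0178]
tool [-0.0018 -0.0783]
```

```bash
python3 -m creep '[{"jaw":1,"travel":[-2,6,0],"roll":0},{"jaw":1,"travel":[-5,15,0],"roll":0},{"jaw":1,"travel":[-8,25,3],"roll":0},{"jaw":1,"travel":[-8,25,20],"roll":0},{"jaw":1,"travel":[-8,25,50],"roll":0},{"jaw":1,"travel":[-8,25,85],"roll":0},{"jaw":1,"travel":[-20,60,120],"roll":0},{"jaw":1,"travel":[-32,95,140],"roll":0},{"jaw":1,"travel":[-44,130,150],"roll":0},{"jaw":1,"travel":[-55,165,150],"roll":0},{"jaw":1,"travel":[-65,195,150],"roll":0},{"jaw":1,"travel":[-65,195,150],"roll":0}]'; python3 - <<'E'
from t import *
for n in("top","scene"):
    i2,P2=cloud(n);globals()[n]=i2
    if n=="top":
        q=(P2[...,:2]-L)@R;h=cv2.cvtColor(i2,cv2.COLOR_RGB2HSV)
        m=(P2[...,2]<.03)&(abs(q[...,0])<.06)&(abs(q[...,1]+.11)<.08)&(h[...,1]>100)&(h[...,0]>100)&(h[...,0]<125)
        Q=P2[m];c,r=cv2.minEnclosingCircle((Q[:,:2]*1000).astype(np.float32));print("top",c,r,((np.array(c)/1000-L)@R).round(4),np.median(Q[:,2]))
cv2.imwrite("pics/v4.png",np.hstack([cv2.resize(top[130:270,170:350],(400,300)),cv2.resize(scene[160:310,190:390],(400,300))])[:,:,::-1])
E
```

```text
time_s: 11.5
position: [0.4902, 0.1076, 0.3319]
tool_rot: [[0.949, 0.316, -0.0], [0.316, -0.949, 0.001], [-0.0, -0.001, -1.0]]
ft_force: [-0.1, 0.0, -0.1]
grip_width: -0.0
gripper_force: 0.0
1307 (569.0708618164062, -77.29485321044922) 62.18300247192383 rel landing [ 0.0138 -0.0691] z range [0.0144 0.0166 0.0181]
tool [-0.003   0.1295]
top (570.7594604492188, -121.00721740722656) 17.948190689086914 [ 0.0017 -0.1111] 0.017455876243527735
```

View pics/v4.png

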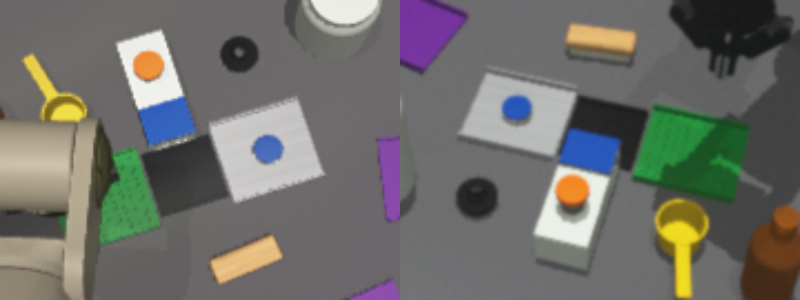

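The tablet lies flat at the tray's centre (left panel (268,149)), the plunger is up, nothing else has moved and the robot is clear. Handing in.

```bash
python3 -c "from rig import close_job; print(close_job())"
```

```text
the job is handed in; nothing more can be done
None
```

The job is handed in: one full press put a tablet on the landing, and it was pushed flat to within about 2 mm of the steel tray's centre at about 11.5 s, with the plunger back up, the arm clear and nothing else visibly moved.

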